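# Clamp the loaded jars on the orbital shaker

### The arm

A 6-joint arm with a two-finger parallel gripper is mounted at the origin on the work surface. World frame = base frame: x ahead of the robot, y to its left, z up, the work surface at z = 0. Lengths are in m, angles in rad, forces in N, time in s.
With the tool pointing down it reaches from about 0.375 to 0.925 m from the base axis. Payload 5.7 kg.
Tool frame: the origin (TCP) lies midway between the tips of the shut fingers; the grasp point (between the pads) lies robot.hold_point_z behind it (robot.hold_point_z is the distance from the TCP to the grasp point, in m); z points along the fingers, y is the line along which they close (so a half turn about z gives the same grasp; the last joint's range is limited). The gripper opens to 88 mm and grips with 3 to 60 N. Pads are 20 mm wide; open, the fingers measure 115 mm over their backs; the gripper's body (75 mm by 178 mm) begins 61 mm behind the grasp point.
Start: joints at [1.018, 0.359, 1.51, -0, 1.272, -0.115], TCP at [0.254, 0.543, 0.223] pointing down, gripper open.
Joint ranges: [-2.97, 2.97], [-1.01, 2.36], [0.21, 2.38], [-0.96, 4.11], [0.2, 2.71], [-2.98, 2.98]. Speed limits (rad/s): [2.39, 2.39, 3.14, 3.14, 3.14, 3.14].

### API

Orientations are given as a rotation vector (axis times angle).
In Python, from cell import robot gives the robot as it stands. Calls block until the motion is done:
- robot.goto(position, orientation): joint-space move of the TCP to a pose.
- robot.move_l(position, max_speed=0.15, rotation=None, until_force=None): straight line of the TCP; rotation=None keeps the orientation; max_speed is the mean speed in m/s. With until_force (N) it stops when the force on the tool has changed by that much, and returns True; else False.
- robot.goto_joints(angles): joint-space move.
- robot.move_gripper(opening, squeeze=None): opening from 0.0 (shut) to 1.0 (fully open); squeeze is the grip in N (None keeps the last); returns when the fingers have stopped.
- robot.sleep(seconds).
- robot.ik(position, orientation): joint angles nearest the present ones, or None.
- robot.read_state(): the state.
- robot.get_image(name): name is "scene" or "top" or "wrist"; returns the picture (400x640x3 uint8, blue, green, red); there is no depth.
- robot.camera_model(name): a dict with "K" (3x3 intrinsics, pixels), "cam_to_world" (4x4, takes a point from camera to world coordinates); the wrist camera has in their place "mount" (4x4, takes a point from camera to tool coordinates, whose origin is the TCP and whose axes are the flange's). Camera axes: x right, y down, z forward; pixel columns grow to the right and rows downward; lengths in m; the calibration is good to about 2 mm. A picture is of the moment at which its call begins: read the wrist's pose just before it. camera_model takes no time and is no camera call.
A pose or a line that the arm cannot do raises robot.IKError and nothing moves.
- robot.sign_off(): hands the job in; it is judged then, once.
The state is a dict: "time": time; "joint_pos": joint angles; "joint_vel": joint speeds; "tau": joint torques, N m; "tcp_pos": TCP position; "tcp_rot": TCP orientation; "contact_force": force on the tool from outside, world axes, zero at the start; "torque": the same for the moment, N m; "width": opening from 0.0 (shut) to 1.0 (fully open); "gripper_force": force on a finger pad.
Only numpy, scipy, OpenCV 4.12 (cv2) and the standard library are available. Lean on these libraries where they do the work, as an engineer would, in place of code of your own. Each camera call takes 0.05 s, during which the arm holds its last target. There are 200 camera calls.

### The job

Three sample jars have been loaded on the orbital shaker but stand loose. Slide the front clamp bar, the one whose two red levers stand up, against them, by feel, until all three are held firmly between the two bars, without tipping a jar or straining the glass; then press the two red levers of that bar down flat to lock it. Leave the other things on the bench where they are.

Things in the scene. Friction and masses are not known exactly. Their poses are not given: they have to be found in the camera images.
- shaker: white bench-top orbital shaker, off, immovable: housing 285 x 320 x 76 mm, above it a platform 300 (x) x 336 (y) mm with a black rubber mat, top 112 mm over the bench. Origin: centre of the underside. x points from the control panel (front clamp bar) to the back bar, y along the bars, z up. Two rails run along x, 152 mm either side of the middle
- clamp_bar: front clamp bar, nearer the control panel: aluminium tube 280 mm long (y) on two grey end blocks (40 x 30 mm) on the rails. Slides only along the shaker's x, origin from 85 mm before the shaker's middle to 30 mm past it; axes as the shaker's. Origin: middle of the tube, but at the mat's level. Tube 20 mm thick, 27 to 53 mm over the mat
- bar_front (a point): middle of the bar tube's front face, the place to push (to +x), 40 mm over the mat, 10 mm before the bar's origin; room for a finger before it. The bar slides against a steady drag of 8 N and stays where left (it gives back some of the squeeze when let go). With the loose jars dragging along it takes 10 to 15 N; a steady push of about 20 N clamps all three well, over 28 N is too hard
- strip_face (a point): middle of the face of the black rubber strip on the back of the clamp bar that meets the jars: 250 mm long, 28 to 52 mm over the mat, 23 mm behind the bar's origin when free; sprung, it yields 1 mm for each 8 N, at most 4 mm
- back_bar: back bar, of the same build, already locked, its own two red levers lying flat; it does not move. Origin: middle of the bar at the mat's level, 98 to 118 mm behind the shaker's middle; axes as the shaker's. Its black rubber face towards the jars is 8 mm before the origin, 250 mm long, 28 to 52 mm over the mat
- lever_left (a joint): angle of the red cam lever on the left (+y) end of the clamp bar, rad: 0 = flat, locked; 0.85 to 1.1 at the start (raised, leaning outward). 78 mm long from its pin, 18 wide, 7 thick above the pin's axis. Swing it outward and down with a finger on its inner (upper) face and press it flat, about 4 N; it stays where left. Flat, it points to +y, its top 39 mm over the mat
- lever_right (a joint): the same for the lever on the right (-y) end of the clamp bar; flat, it points to -y
- pin_left (a point): pin of the left lever, along x: from the clamp bar's origin 152 mm to +y and 32 mm up
- pin_right (a point): pin of the right lever: from the clamp bar's origin 152 mm to -y and 32 mm up
- lever_left_tip (a point): the free end of the left lever
- lever_right_tip (a point): the free end of the right lever
- jar_left: capped sample jar (clear glass with pale contents, blue cap) standing on the shaker's mat: 70 mm in diameter, 95 mm high, 0.15 to 0.31 kg; origin at the centre of its underside, z up. It stands loose between the bars, about 86 mm to +y of the shaker's middle
- jar_middle: capped sample jar (clear glass with pale contents, blue cap) standing on the shaker's mat: 70 mm in diameter, 95 mm high, 0.15 to 0.31 kg; origin at the centre of its underside, z up. It stands loose between the bars, near the middle
- jar_right: capped sample jar (clear glass with pale contents, blue cap) standing on the shaker's mat: 70 mm in diameter, 95 mm high, 0.15 to 0.31 kg; origin at the centre of its underside, z up. It stands loose between the bars, about 86 mm to -y of the shaker's middle
- spare_jar: a fourth jar like the others (70 mm across, 95 mm high), standing on the bench left of the shaker: not part of the job
- marker: black marker pen, 138 x 17 mm, lying on the bench right of the shaker
- tape_roll: blue roll of label tape, 76 mm across, 30 mm high, lying on the bench right of the shaker
- pipette: white pipette lying on the bench far to the right, 290 mm long, 30 mm high
- beaker: glass beaker, 80 mm across, 98 mm high, on the bench far to the left
- dish: covered glass dish, 96 mm across, 16 mm high, on the bench far to the left

How it is judged:
On the way, in this order (a step that is already met when the one before it is completed fails the run):
1. with both levers still raised, the clamp bar is pushed up until all three jars are pressed between it and the back bar (contact force between clamp_bar and jar_left above 1 N and contact force between back_bar and jar_left above 0.5 N and contact force between clamp_bar and jar_middle above 1 N and contact force between back_bar and jar_middle above 0.5 N and contact force between clamp_bar and jar_right above 1 N and contact force between back_bar and jar_right above 0.5 N and value of joint each of lever_left, lever_right above 0.6 rad), for 0.3 s.
2. both red levers of the clamp bar are pressed down flat (value of joint each of lever_left, lever_right below 0.06 rad), for 0.2 s.
At the end, for the whole second after the job is handed in: all three jars stand upright (within 3 degrees) and still, each pressed by the clamp bar with more than 0.8 N and by the back bar with more than 0.4 N, and both levers of the clamp bar lie flat (within 0.06 rad) (all of step 2 and contact force between clamp_bar and jar_left above 0.8 N and contact force between back_bar and jar_left above 0.4 N and contact force between clamp_bar and jar_middle above 0.8 N and contact force between back_bar and jar_middle above 0.4 N and contact force between clamp_bar and jar_right above 0.8 N and contact force between back_bar and jar_right above 0.4 N and angle between each of jar_left, jar_middle, jar_right's own z axis and vertical below 0.05 rad and linear speed of each of jar_left, jar_middle, jar_right below 0.02 m/s); the robot touches nothing.
It fails at once if a jar is pressed with more than 8 N by the clamp bar (contact force between clamp_bar and jar_left above 8 N or contact force between clamp_bar and jar_middle above 8 N or contact force between clamp_bar and jar_right above 8 N).
It fails at once if a jar on the shaker is tipped by more than 0.2 rad (angle between any of jar_left, jar_middle, jar_right's own z axis and vertical above 0.2 rad).
It fails at once if another thing on the bench is pushed more than 30 mm from its place: the spare jar, the marker pen, the roll of label tape, the pipette, the beaker, the glass dish (distance of any of spare_jar, marker, tape_roll, pipette, beaker, dish from where it was at the start of the episode above 0.03 m).
It also fails if it takes over 54 s, if anything falls off the work surface, if the arm or the gripper's body presses on something with over 40 N, if the wrist force passes 120 N, or if a joint passes its speed limit or range.

## Working session

There is one attempt and no reset: what is moved stays moved. The work goes in short steps, each a Python script; the robot and the scene stay as the last script left them, time stands still between calls to the robot, and variables do not carry over. Pictures are saved under pics/ and viewed, at most 10 in all, crops included, and the job is handed in when it is done.

```bash
mkdir -p pics; ls; python3 - <<'E'
from cell import robot
import cv2
s=robot.read_state();print(s['time'],s['tcp_pos'],s['tcp_rot'],s['width'],robot.hold_point_z)
for n in('scene','top'):
    cv2.imwrite(f'pics/{n}0.png',robot.get_image(n));m=robot.camera_model(n);print(n,m['K'].round(1).tolist() if hasattr(m['K'],'round') else m['K']);print(m['cam_to_world'])
E
```

```text
pics
0.0 [0.25401547 0.54282953 0.22182371] [-6.82066388e-01 -3.06605330e+00  2.69326109e-03] 1.0010028487975666 0.0187
scene [[410.7, 0.0, 320.8], [0.0, 410.7, 200.0], [0.0, 0.0, 1.0]]
[[ 0.85917642  0.40505613 -0.31264261  0.96480057]
 [ 0.51167069 -0.68370835  0.52032297 -0.74423484]
 [-0.00299636 -0.60701929 -0.79468144  1.21988118]
 [ 0.          0.          0.          1.        ]]
top [[446.5, 0.0, 324.0], [0.0, 446.5, 194.7], [0.0, 0.0, 1.0]]
[[-0.00376701 -0.9971897   0.07482324  0.42938588]
 [-0.99995603  0.00439884  0.00828129 -0.02917423]
 [-0.00858715 -0.07478875 -0.99716243  1.64664391]
 [ 0.          0.          0.          1.        ]]
```

```bash
ls pics
```

```text
scene0.png
top0.png
```

View pics/scene0.png

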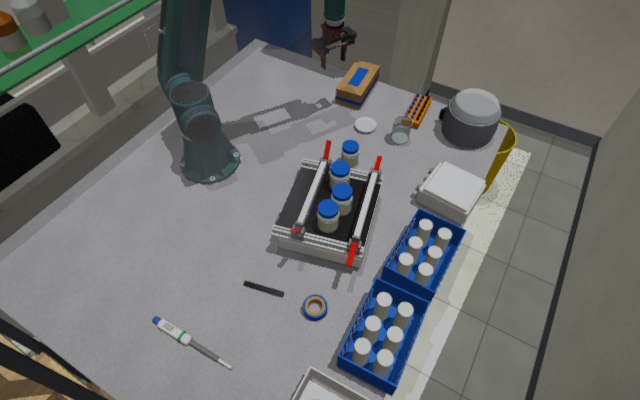

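View pics/top0.png

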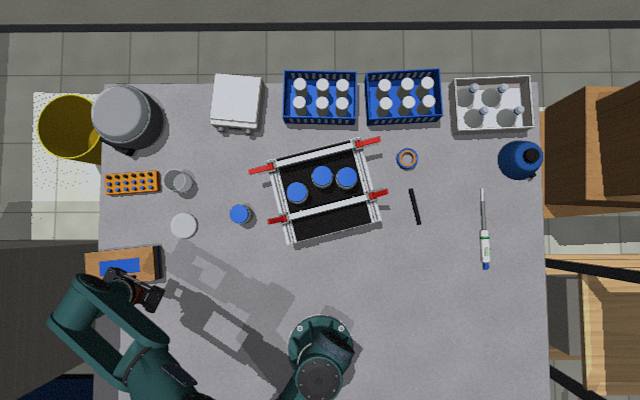

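The scene view shows the front bar's levers raised, at about (328,150) and (295,230). In the top view, the front bar runs from (277,220) to (380,195), the jar caps are at (297,192), (321,176) and (346,177), and the back bar's levers at (260,170) and (368,142). I'll zoom in.

```bash
cat > h.py <<'E'
from cell import robot
import cv2,numpy as np
def cast(n,px,z):
    m=robot.camera_model(n);K=np.array(m['K']);T=np.array(m['cam_to_world'])
    d=T[:3,:3]@np.linalg.solve(K,[px[0],px[1],1]);o=T[:3,3]
    return o+d*(z-o[2])/d[2]
def proj(n,p):
    m=robot.camera_model(n);K=np.array(m['K']);T=np.linalg.inv(np.array(m['cam_to_world']))
    q=K@(T[:3,:3]@np.asarray(p)+T[:3,3]);return q[:2]/q[2]
E
python3 - <<'E'
from h import *
im=cv2.imread('pics/top0.png')
h=cv2.cvtColor(im,cv2.COLOR_BGR2HSV)
for nm,mk in(('red',cv2.inRange(h,(0,150,90),(8,255,255))|cv2.inRange(h,(172,150,90),(180,255,255))),('blue',cv2.inRange(h,(100,130,80),(125,255,255)))):
    n,l,s,c=cv2.connectedComponentsWithStats(mk)
    for i in range(1,n):
        if s[i,4]>15 and 130<c[i,1]<240 and 220<c[i,0]<400: 
            r=cv2.minAreaRect(np.argwhere(l==i)[:,::-1].astype(np.float32)); print(nm,s[i],c[i].round(1),cast('top',c[i],.207 if nm=='blue' else .15).round(4),np.array(r[0]).round(1),np.array(r[1]).round(1),r[2])
cv2.imwrite('pics/crop.png',cv2.resize(im[125:250,240:400],None,fx=4.8,fy=4.8,interpolation=cv2.INTER_CUBIC))
E
```

```text
red [355 137  25  11 128] [366.9 141.6] [ 0.7215 -0.163   0.15  ] [367.5 141.9] [ 6.3 24.5] 78.69007110595703
red [249 163  25  11 126] [261.5 168.5] [0.6315 0.194  0.15  ] [260.7 168.2] [ 6.3 24.5] 78.11134338378906
red [369 189  19  11  98] [377.8 193.7] [ 0.5444 -0.1977  0.15  ] [378.4 193.9] [ 6.3 18.7] 75.96376037597656
red [268 215  19   9  96] [277.4 219.5] [0.459  0.1396 0.15  ] [276.7 219. ] [ 6.3 18.4] 82.40535736083984
blue [312 166  20  20 316] [321.7 175.1] [ 0.6013 -0.0101  0.207 ] [321.5 175.5] [19. 19.] 90.0
blue [337 167  20  20 316] [346.6 176.4] [ 0.5967 -0.0909  0.207 ] [346.5 176.5] [19. 19.] 90.0
blue [286 182  21  20 318] [296.  191.4] [0.5486 0.0734 0.207 ] [296.3 191.3] [19.1 19.8] 45.0
blue [230 205  19  18 268] [238.8 213.5] [0.4779 0.2581 0.207 ] [239.  213.5] [18. 17.] 0.0
```

View pics/crop.png

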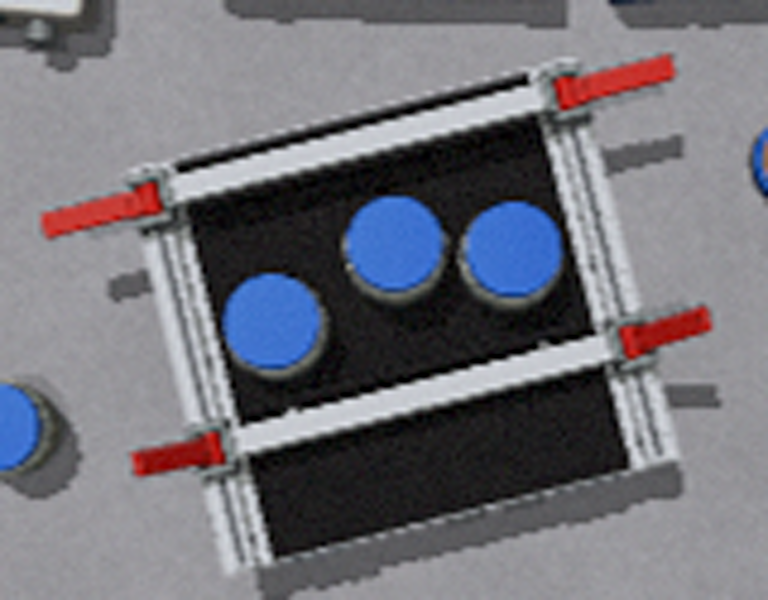

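The crop shows the front tube's centreline from about (241,440) to (614,348) in crop pixels, with its levers leaning outward. The back bar's flat levers give the yaw.

```bash
cat >> h.py <<'E'
L=np.array([.6315,.194]);Rr=np.array([.7215,-.163])
ey=(L-Rr)/np.linalg.norm(L-Rr);ex=np.array([ey[1],-ey[0]]);B=(L+Rr)/2   # back bar frame
def W(x,y,z): return np.r_[B+ex*x+ey*y,z]
def S(p): d=np.asarray(p)[:2]-B; return np.array([d@ex,d@ey])
from scipy.spatial.transform import Rotation as Ro
e3=lambda v:np.r_[v,0]
cands=[Ro.from_matrix(np.c_[s*-e3(ex),s*e3(ey),[0,0,-1]]).as_rotvec() for s in(1,-1)]
E
python3 - <<'E'
from h import *
print('yaw',np.degrees(np.arctan2(ex[1],ex[0])),B)
for c in((241,440),(614,348)): print('tube',S(cast('top',(240+c[0]/4.8,125+c[1]/4.8),.165)).round(4))
for c in((170,188),(540,97)): print('back tube',S(cast('top',(240+c[0]/4.8,125+c[1]/4.8),.165)).round(4))
for c in((321.7,175.1),(346.6,176.4),(296,191.4)): print('jar',S(cast('top',c,.207)).round(4))
for c in((377.8,193.7),(277.4,219.5)): print('lev',S(cast('top',c,.18)).round(4))
for R in cands:
    print(np.linalg.det(Ro.from_rotvec(R).as_matrix()))
    for p in((-.24,0,.15),(-.12,.165,.22),(-.12,-.165,.22),(-.12,-.22,.15),(-.12,.22,.15)):
        q=robot.ik(W(*p),R);print(p,W(*p).round(3),None if q is None else np.round(q,2))
E
```

```text
yaw 14.149476086345201 [0.6765 0.0155]
tube [-0.1827  0.1284]
tube [-0.1851 -0.1373]
back tube [0.     0.1338]
back tube [-0.0023 -0.1321]
jar [-0.0793 -0.0064]
jar [-0.1035 -0.0836]
jar [-0.11    0.0873]
lev [-0.1817 -0.1704]
lev [-0.1819  0.1703]
0.9999999999999998
(-0.24, 0, 0.15) [ 0.444 -0.043  0.15 ] [-0.25  0.23  1.92  0.    0.99 -2.07]
(-0.12, 0.165, 0.22) [0.52  0.146 0.22 ] [ 0.15  0.28  1.64 -0.    1.22 -1.67]
(-0.12, -0.165, 0.22) [ 0.6   -0.174  0.22 ] [-0.39  0.4   1.46  0.    1.29 -2.21]
(-0.12, -0.22, 0.15) [ 0.614 -0.227  0.15 ] [-0.46  0.5   1.46  0.    1.17 -2.28]
(-0.12, 0.22, 0.15) [0.506 0.199 0.15 ] [ 0.25  0.36  1.72 -0.    1.07 -1.57]
0.9999999999999998
(-0.24, 0, 0.15) [ 0.444 -0.043  0.15 ] [-0.25  0.23  1.92  0.    0.99  1.07]
(-0.12, 0.165, 0.22) [0.52  0.146 0.22 ] [0.15 0.28 1.64 0.   1.22 1.47]
(-0.12, -0.165, 0.22) [ 0.6   -0.174  0.22 ] [-0.39  0.4   1.46  0.    1.29  0.93]
(-0.12, -0.22, 0.15) [ 0.614 -0.227  0.15 ] [-0.46  0.5   1.46  0.    1.17  0.86]
(-0.12, 0.22, 0.15) [0.506 0.199 0.15 ] [0.25 0.36 1.72 0.   1.07 1.57]
```

```bash
python3 - <<'E'
from h import *
R=cands[1]
f=lambda:np.array(robot.read_state()['contact_force'])
robot.move_gripper(0.0,squeeze=30)
robot.goto(W(-.243,0,.26),R)
robot.move_l(W(-.243,0,.147),.12)
s=robot.read_state();print(s['time'],S(s['tcp_pos']),s['tcp_pos'],f(),robot.read_state()['width'])
hit=robot.move_l(W(-.18,0,.147),.03,until_force=4)
s=robot.read_state();print(hit,s['time'],S(s['tcp_pos']),f(),e3(ex)@f())
cv2.imwrite('pics/a.png',robot.get_image('scene')[120:280,240:420])
E
```

```text
4.7417 [-2.42474796e-01 -1.99377914e-04] [ 0.44143032 -0.04396688  0.14749827] [0.13224488 0.0791989  0.40162481] 0.006529256436514991
True 6.0833 [-2.01076348e-01  1.80849080e-04] [-0.79081948  0.48783104 -0.10591822] -0.6475755536842543
```

```bash
python3 - <<'E'
from h import *
def rep(t):
    s=robot.read_state();print(t,round(s['time'],2),S(s['tcp_pos']).round(4),np.round(s['contact_force'],1),'push',round(-e3(ex)@s['contact_force'],1))
for x in np.arange(-.19,-.129,.01):
    h=robot.move_l(W(x,0,.147),.025,until_force=16); rep(h)
    if h: break
cv2.imwrite('pics/b.png',cv2.resize(robot.get_image('top')[125:250,240:400],None,fx=3,fy=3))
E
```

```text
False 6.76 [-0.1928  0.0006] [-6.  -3.1  2.7] push 6.5
False 7.31 [-0.183   0.0006] [-6.5 -2.2  3.3] push 6.9
False 7.86 [-0.1735  0.0005] [-7.6 -3.1  4.6] push 8.2
False 8.41 [-0.1635  0.0006] [-8.7 -3.3  4.8] push 9.3
False 8.96 [-0.1539  0.0006] [-9.2 -3.7  5.1] push 9.8
False 9.51 [-0.144   0.0006] [-9.6 -3.5  4.4] push 10.2
False 10.06 [-0.134   0.0006] [-9.5 -2.6  6.2] push 9.8
```

```bash
python3 - <<'E'
from h import *
x=-.131
while x<-.10:
    robot.move_l(W(x,0,.147),.015,until_force=9); robot.sleep(.05)
    s=robot.read_state();p=-e3(ex)@s['contact_force'];print(round(s['time'],2),round(x,4),S(s['tcp_pos']).round(4),np.round(s['contact_force'],1),'push',round(p,1))
    if p>=18.5: break
    x+=.001 if p<14 else .0005
robot.sleep(.4)
s=robot.read_state();print(s['time'],-e3(ex)@s['contact_force'],S(s['tcp_pos']))
cv2.imwrite('pics/c.png',cv2.resize(robot.get_image('top')[125:250,240:400],None,fx=3,fy=3,interpolation=cv2.INTER_CUBIC))
E
```

```text
10.41 -0.131 [-0.134   0.0006] [-7.5 -1.1  3.1] push 7.5
10.71 -0.13 [-0.1339  0.0006] [-8.3 -2.5  6.6] push 8.6
11.01 -0.129 [-0.1333  0.0006] [-10.8  -3.8   6.7] push 11.4
11.31 -0.128 [-0.1325  0.0006] [-10.   -3.5   8. ] push 10.5
11.61 -0.127 [-0.1315  0.0006] [-11.   -3.4   7.6] push 11.5
11.91 -0.126 [-0.1305  0.0006] [-10.9  -4.3   6.7] push 11.6
12.21 -0.125 [-0.13    0.0006] [-11.4  -3.5   8.9] push 11.9
12.51 -0.124 [-0.1297  0.0006] [-13.6  -5.7  10.5] push 14.5
12.81 -0.1235 [-0.1297  0.0006] [-14.8  -5.6  11. ] push 15.7
13.11 -0.123 [-0.1296  0.0006] [-16.1  -6.6  12.8] push 17.2
13.41 -0.1225 [-0.1294  0.0006] [-17.3  -6.4  13.9] push 18.3
13.71 -0.122 [-0.1294  0.0006] [-17.6  -6.3  14.9] push 18.6
14.1083 18.317279732631572 [-0.12932198  0.00064462]
```

View pics/c.png

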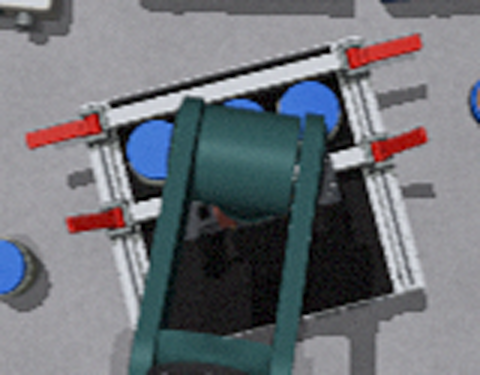

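The left and right caps, at (152,150) and (308,108), are lined up parallel to the back bar. The middle jar is hidden by the arm. The push rose from 12 to 18.5 N over about 0.6 mm of bar motion, so the jars are clamped. I'll take it to about 20 N, release and look.

```bash
python3 - <<'E'
from h import *
R=cands[1];x=-.1215
while x<-.116:
    robot.move_l(W(x,0,.147),.015,until_force=6); robot.sleep(.1)
    s=robot.read_state();p=-e3(ex)@s['contact_force'];print(round(s['time'],2),round(x,4),S(s['tcp_pos']).round(4),s['tcp_pos'][2].round(4),np.round(s['contact_force'],1),'push',round(p,1))
    if p>=20.3: break
    x+=.0005
robot.sleep(.5)
s=robot.read_state();print(-e3(ex)@s['contact_force'],S(s['tcp_pos']))
robot.move_l(W(-.165,0,.147),.05)
robot.move_l(W(-.165,0,.27),.15)
robot.goto(W(-.15,.18,.33),R)
s=robot.read_state();print(s['time'])
im=robot.get_image('top');sc=robot.get_image('scene');cv2.imwrite('pics/d0.png',im)
a=cv2.resize(im[125:250,240:400],None,fx=3,fy=3,interpolation=cv2.INTER_CUBIC);b=cv2.resize(sc[130:270,260:400],None,fx=2.68,fy=2.68,interpolation=cv2.INTER_CUBIC)[:375]
cv2.imwrite('pics/d.png',np.hstack([a[:375],b])[:,:800])
E
```

```text
14.51 -0.1215 [-0.1292  0.0006] 0.1463 [-19.5  -7.1  14.4] push 20.6
19.279785565609195 [-0.12918213  0.00062418]
17.775
```

View pics/d.png

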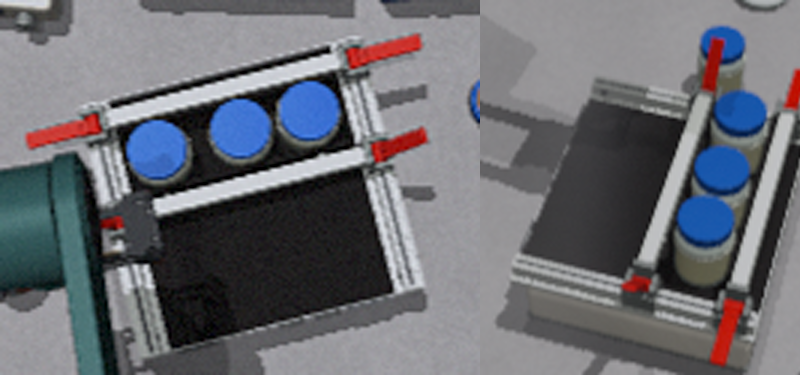

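The top view shows the three caps at (158,150), (240,127) and (308,110), in line between the bars. I'll check the gaps numerically.

```bash
python3 - <<'E'
from h import *
im=cv2.imread('pics/d0.png');h=cv2.cvtColor(im,cv2.COLOR_BGR2HSV)
mk=cv2.inRange(h,(100,130,80),(125,255,255))
n,l,s,c=cv2.connectedComponentsWithStats(mk)
for i in range(1,n):
    if s[i,4]>150 and 130<c[i,1]<200 and 240<c[i,0]<360: print('jar',s[i],S(cast('top',c[i],.207)).round(4))
# bright profile along shaker x at two y stations, z=.165
g=cv2.cvtColor(im,cv2.COLOR_BGR2GRAY).astype(np.float32)
for y in(-.115,-.05,.045,.118):
    xs=np.arange(-.15,.025,.003);p=np.array([proj('top',W(x,y,.165)) for x in xs],np.float32)
    v=cv2.remap(g,p[:,0][None],p[:,1][None],cv2.INTER_LINEAR)[0]
    print(y,[(int(round(x*1000)),int(t)) for x,t in zip(xs,v) if t>130])
E
```

```text
jar [333 152  20  20 313] [-0.0527 -0.0838]
jar [310 158  20  20 316] [-0.0528 -0.0063]
jar [282 165  20  20 317] [-0.0527  0.0871]
-0.115 [(-117, 178), (-114, 209), (-111, 205), (-108, 206), (-105, 209), (-102, 201), (-9, 158), (-6, 206), (-3, 207), (0, 205), (3, 207), (6, 206), (9, 150), (21, 162), (24, 159)]
-0.05 [(-117, 188), (-114, 207), (-111, 205), (-108, 206), (-105, 204), (-102, 183), (-9, 141), (-6, 197), (-3, 208), (0, 205), (3, 206), (6, 204), (9, 177), (21, 147), (24, 162)]
0.045 [(-117, 187), (-114, 210), (-111, 205), (-108, 206), (-105, 209), (-102, 193), (-9, 145), (-6, 199), (-3, 208), (0, 205), (3, 206), (6, 206), (9, 180), (21, 142), (24, 159)]
0.118 [(-9, 146), (-6, 212), (-3, 208), (0, 205), (3, 208), (6, 201), (21, 167), (24, 160)]
```

Every jar is at x = -0.0527, the bar is straight at -0.1095, and the strip is about 1.3 mm compressed. Next, the left lever, sweeping the finger's outer corner along its arc.

```bash
cat >> h.py <<'E'
def lever(side,xb=-.1095,r=.06,hw=.0135):
    R=cands[1]
    def P(th,press): # outer corner on the upper face at radius r, pressed in by press
        n=.007-press
        return W(xb,side*(.152-hw+r*np.cos(th)-n*np.sin(th)),.144+r*np.sin(th)+n*np.cos(th))
    st=P(1.15,-.004)
    robot.goto(st+[0,0,.06],R); print('contact down',robot.move_l(st,.08,until_force=5))
    for th in(.95,.75,.55,.35,.17,.03):
        h=robot.move_l(P(th,.002),.05,until_force=15)
        s=robot.read_state();print(h,round(s['time'],2),th,S(s['tcp_pos']).round(4),s['tcp_pos'][2].round(4),np.round(s['contact_force'],1))
        if h: return
    q=np.array(s['tcp_pos']);h=robot.move_l(P(0,.008),.02,until_force=10);robot.sleep(.2)
    s=robot.read_state();print(h,s['time'],s['tcp_pos'][2],np.round(s['contact_force'],1))
    robot.move_l(np.array(s['tcp_pos'])+[0,0,.1],.12)
E
python3 - <<'E'
from h import *
lever(1)
cv2.imwrite('pics/e.png',cv2.resize(robot.get_image('scene')[110:270,260:400],None,fx=3,fy=3,interpolation=cv2.INTER_CUBIC))
E
```

```text
contact down False
False 19.71 0.95 [-0.1096  0.1697] 0.1956 [ 0.2  0.2 -0.7]
False 20.1 0.75 [-0.1098  0.1793] 0.1883 [-0.5 -0.2 -0.7]
False 20.49 0.55 [-0.1099  0.1873] 0.1791 [ 0.1  0.2 -0.1]
False 20.88 0.35 [-0.11    0.1933] 0.1687 [-0.4  0.  -0.1]
False 21.25 0.17 [-0.1099  0.1969] 0.1585 [-0.7  1.5  0.5]
False 21.57 0.03 [-0.1092  0.1983] 0.1508 [-0.3 -0.2  3.5]
True 21.9833 0.15065756044244674 [-1.6 -0.   6.9]
```

View pics/e.png

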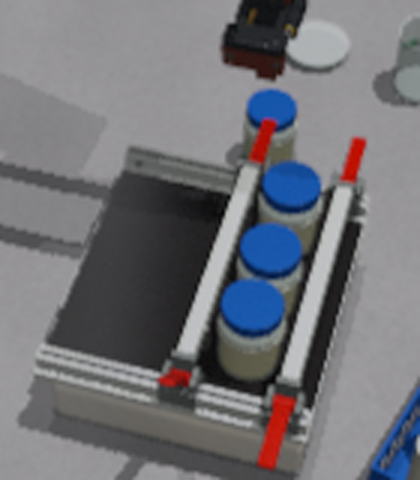

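The left lever now lies flat, parallel to the back bar's lever, with its top felt at z = 0.1507. The right one is still raised at (175,378).

```bash
python3 - <<'E'
from h import *
p=np.array(robot.read_state()['tcp_pos']);robot.move_l(p+[0,0,.07],.15)
lever(-1)
p=np.array(robot.read_state()['tcp_pos']);robot.move_l(p+[0,0,.07],.15)
robot.goto(W(-.25,-.25,.36),cands[1])
print(robot.read_state()['time'])
im=robot.get_image('top');sc=robot.get_image('scene');cv2.imwrite('pics/f0.png',im)
a=cv2.resize(im[125:250,240:400],None,fx=3,fy=3,interpolation=cv2.INTER_CUBIC);b=cv2.resize(sc[130:270,260:400],None,fx=2.68,fy=2.68,interpolation=cv2.INTER_CUBIC)[:375]
cv2.imwrite('pics/f.png',np.hstack([a,b])[:,:800])
h=cv2.cvtColor(im,cv2.COLOR_BGR2HSV)
for nm,mk in(('red',cv2.inRange(h,(0,150,90),(8,255,255))|cv2.inRange(h,(172,150,90),(180,255,255))),('blue',cv2.inRange(h,(100,130,80),(125,255,255)))):
    n,l,s,c=cv2.connectedComponentsWithStats(mk)
    for i in range(1,n):
        if s[i,4]>15 and 130<c[i,1]<240 and 220<c[i,0]<400: print(nm,s[i],S(cast('top',c[i],.207 if nm=='blue' else .15)).round(4))
E
```

```text
contact down False
False 26.37 0.95 [-0.1097 -0.1696] 0.1955 [-0.   0.7 -0.5]
False 26.76 0.75 [-0.1097 -0.1792] 0.1882 [-0.7  0.4  0.3]
False 27.15 0.55 [-0.1097 -0.1871] 0.1791 [-1.7  0.   0.5]
False 27.54 0.35 [-0.1097 -0.1931] 0.1687 [-0.2  0.3 -0.7]
False 27.91 0.17 [-0.1097 -0.1967] 0.1585 [-0.   0.5 -0.4]
False 28.23 0.03 [-0.1093 -0.1984] 0.1508 [-0.7 -0.9  3.6]
True 28.65 0.1507202537030187 [-1.   0.9  7.2]
30.9083
red [355 137  25  11 128] [-0.     -0.1841]
red [249 163  25  11 125] [-1.000e-04  1.838e-01]
red [364 168  25  11 128] [-0.1101 -0.184 ]
red [257 195  25  11 130] [-0.1103  0.184 ]
blue [333 152  20  20 315] [-0.0526 -0.0836]
blue [310 158  20  20 316] [-0.0528 -0.0063]
blue [282 165  20  20 319] [-0.0528  0.0871]
blue [230 205  19  18 268] [-0.1334  0.2837]
```

View pics/f.png

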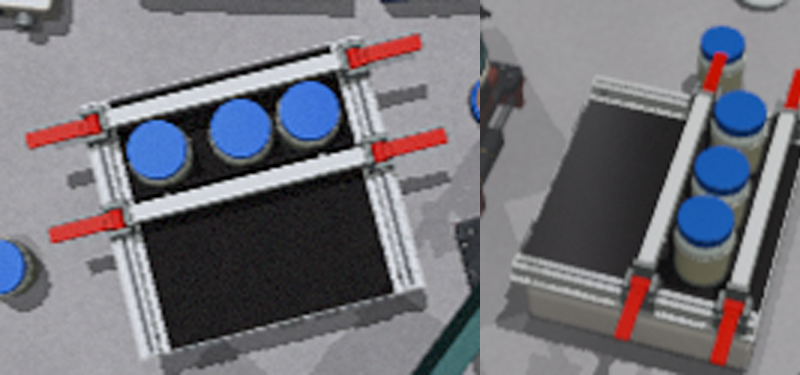

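Both front levers now match the locked back ones: centres at ±0.184 and the same outline. The jars haven't moved.

```bash
python3 -c "
from cell import robot
print(robot.sign_off())"
```

```text
the job is handed in; nothing more can be done
None
```

I pushed the front bar up to about 20 N so it holds all three jars, pressed both red levers flat, and handed the job in at about 31 s; the verdict was not shown.

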